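# Sort the snips by their hinge

### The job

Four pairs of hand snips have come in on the sharpening bench and some of their hinges are seized: work the handles of each pair to find out. Lay those that move freely, closed, in the tray with the middle rib (stock), one in each bay, and lay the seized ones in the plain tray (repair). All must lie flat on the floor of their tray; leave the whetstone, tin, oil bottle and grinding wheels where they are.

Things in the scene. Friction and masses are not known exactly. Their poses are not given: they have to be found in the camera images.
- snips1: hand snips with long straight blades (70 mm from pivot to tips), two black handles, 170 g, lying flat. Origin on the pivot axis at the underside, z up, x towards the tips along the first half; the second half is turned by +opening angle about z (the middle line points at yaw + half the angle). Handles: 8 to 80 mm behind the pivot, each 12 mm wide, 18 mm high, reaching down to the underside
- snips1_arm (a joint): opening angle a of snips1, rad: 0 shut, starts at 0.28 to 0.45, stop 0.5; no spring. Handles are 34 mm across outside when shut (parallel), about 34 mm + a x distance behind the pivot when open; squeeze and carry both together 45 mm behind the pivot. A free pair shuts under about 5 N; a seized one never shuts in a gripper; they look alike
- snips2: hand snips with long straight blades (70 mm from pivot to tips), two black handles, 170 g, lying flat. Origin on the pivot axis at the underside, z up, x towards the tips along the first half; the second half is turned by +opening angle about z (the middle line points at yaw + half the angle). Handles: 8 to 80 mm behind the pivot, each 12 mm wide, 18 mm high, reaching down to the underside
- snips2_arm (a joint): opening angle a of snips2, rad: 0 shut, starts at 0.28 to 0.45, stop 0.5; no spring. Handles are 34 mm across outside when shut (parallel), about 34 mm + a x distance behind the pivot when open; squeeze and carry both together 45 mm behind the pivot. A free pair shuts under about 5 N; a seized one never shuts in a gripper; they look alike
- snips3: hand snips with short broad blades (52 mm from pivot to tips), two black handles, 170 g, lying flat. Origin on the pivot axis at the underside, z up, x towards the tips along the first half; the second half is turned by +opening angle about z (the middle line points at yaw + half the angle). Handles: 8 to 80 mm behind the pivot, each 12 mm wide, 18 mm high, reaching down to the underside
- snips3_arm (a joint): opening angle a of snips3, rad: 0 shut, starts at 0.28 to 0.45, stop 0.5; no spring. Handles are 34 mm across outside when shut (parallel), about 34 mm + a x distance behind the pivot when open; squeeze and carry both together 45 mm behind the pivot. A free pair shuts under about 5 N; a seized one never shuts in a gripper; they look alike
- snips4: hand snips with short broad blades (52 mm from pivot to tips), two black handles, 170 g, lying flat. Origin on the pivot axis at the underside, z up, x towards the tips along the first half; the second half is turned by +opening angle about z (the middle line points at yaw + half the angle). Handles: 8 to 80 mm behind the pivot, each 12 mm wide, 18 mm high, reaching down to the underside
- snips4_arm (a joint): opening angle a of snips4, rad: 0 shut, starts at 0.28 to 0.45, stop 0.5; no spring. Handles are 34 mm across outside when shut (parallel), about 34 mm + a x distance behind the pivot when open; squeeze and carry both together 45 mm behind the pivot. A free pair shuts under about 5 N; a seized one never shuts in a gripper; they look alike
- stock_in (a point): middle of the inner floor (4 mm above the bench) of the stock tray: fixed grey tray, 198 x 213 mm outside, walls 4 mm, rim 30 mm above the bench, a middle rib along its x, 5 mm thick, 18 mm high. So two bays, each 190 mm along x and 101 mm along y, centred at y = +52 and -52 mm. Axes: the tray's own, z up
- repair_in (a point): middle of the inner floor (4 mm above the bench) of the repair tray: fixed grey sheet tray without a rib, 198 x 233 mm outside, 190 x 225 mm inside, walls 4 mm thick, rim 30 mm above the bench. Axes: the tray's own, x along its short side, z up
- whetstone: bystander: grey stone on a wooden base, 44 x 125 x 34 mm high, long along its y; origin under its centre
- tin: bystander: small round tin, 52 mm across, 62 mm high; origin under its centre
- oil: bystander: amber oil bottle, 56 mm across, 165 mm high; origin under its centre
- wheels: bystander: two stacked spare grinding wheels, 68 mm across, 39 mm high; origin under its centre
Not all that is in view belongs to the job. Leave any purple look-alike of the snips1 alone. What is shaped like the snips3 but red is not meant.

How it is judged:
By the outcome, as a careful person would: the job done as asked, in the order asked, and still so for the second after the job is handed in, with the robot touching nothing.
It also fails if it takes over 72 s, if anything falls off the work surface, if the arm or the gripper's body presses on something with over 40 N, if the wrist force passes 120 N, or if a joint passes its speed limit or range.

### The arm

A 7-joint arm with a two-finger parallel gripper is mounted at the origin on the work surface. World frame = base frame: x ahead of the robot, y to its left, z up, the work surface at z = 0. Lengths are in m, angles in rad, forces in N, time in s.
With the tool pointing down it reaches from about 0.35 to 0.9 m from the base axis. Payload 19.9 kg.
Tool frame: the origin (TCP) lies between the finger pads; the fingertips stand 19 mm ahead of it and the grasp point (between the pads) is the TCP; z points along the fingers, y is the direction in which the jaws open and shut (so a half turn about z gives the same grasp; the last joint's range is limited). The gripper opens to 94 mm and grips with 3 to 60 N. Pads are 16 mm wide; open, the fingers measure 119 mm over their backs; the gripper's body (75 mm by 177 mm) begins 78 mm behind the grasp point.
Start: joints at [1.06, 0.417, -0.01, 1.614, 0.005, 1.111, -0.053], TCP at [0.283, -0.557, 0.224] pointing down, gripper open.
Joint ranges: [-2.81, 2.81], [-0.39, 2.02], [-1.27, 1.25], [0.06, 2.57], [-1.19, 4.33], [0.19, 2], [-2.82, 2.82]. Speed limits (rad/s): [1.89, 1.89, 2.39, 2.39, 3.01, 3.01, 3.01].

### API

Orientations are given as a 3x3 rotation matrix whose columns are the frame's x, y, z axes.
In Python, from rig import robot gives the robot as it stands. Calls block until the motion is done:
- robot.move_ptp(position, orientation): joint-space move of the TCP to a pose.
- robot.move_linear(position, velocity=0.15, frame=None, threshold=None): straight line of the TCP; frame=None keeps the orientation; velocity is the mean speed in m/s. With threshold (N) it stops when the force on the tool has changed by that much, and returns True; else False.
- robot.goto_joints(angles): joint-space move.
- robot.gripper_to(opening): finger opening in m; the grip force is fixed at half the most; returns when the fingers have stopped.
- robot.pause(seconds).
- robot.ik(position, orientation): joint angles nearest the present ones, or None.
- robot.get_state(): the state.
- robot.grab_frame(name): name is "scene" or "top"; returns the picture (400x640x3 uint8, red, green, blue); there is no depth.
- robot.camera_info(name): a dict with "fx", "fy", "cx", "cy" (pixels), "rvec" (rotation vector, rad) and "tvec" (3), from world to camera coordinates, as OpenCV has them. Camera axes: x right, y down, z forward; pixel columns grow to the right and rows downward; lengths in m; the calibration is good to about 2 mm. A picture is of the moment at which its call begins. camera_info takes no time and is no camera call.
A pose or a line that the arm cannot do raises robot.PlanningError and nothing moves.
- robot.sign_off(): hands the job in, once; it reports no verdict.
The state is a dict: "time": time; "qpos": joint angles; "joint_vel": joint speeds; "effort": joint torques, N m; "ee_pos": TCP position; "tool_rot": TCP orientation; "force": force on the tool from outside, world axes, zero at the start; "moment": the same for the moment, N m; "opening": finger opening in m.
Only numpy, scipy, OpenCV 4.12 (cv2) and the standard library are available. Lean on these libraries where they do the work, as an engineer would, in place of code of your own. Each camera call takes 0.05 s, during which the arm holds its last target.

## Working session

There is one attempt and no reset: what is moved stays moved. The work goes in short steps, each a Python script; the robot and the scene stay as the last script left them, time stands still between calls to the robot, and variables do not carry over. Pictures are saved under pics/ and viewed, and the job is handed in when it is done.

```bash
mkdir -p pics; ls; python3 - <<'E'
from rig import robot
import cv2
for n in("top","scene"):
    im=robot.grab_frame(n); cv2.imwrite(f"pics/{n}0.png",im[:,:,::-1])
    print(n,robot.camera_info(n))
s=robot.get_state();print(s)
E
```

```text
pics
top {'fx': 440.30423910877806, 'fy': 440.30423910877806, 'cx': 325.94650686132906, 'cy': 203.31441956451565, 'rvec': array([ 2.09829919, -2.16024757,  0.17429356]), 'tvec': array([0.0325833 , 0.5684131 , 1.21155516])}
scene {'fx': 510.4132007317332, 'fy': 510.4132007317332, 'cx': 315.03203734479706, 'cy': 207.24590003588386, 'rvec': array([ 2.09195208,  1.58427475, -0.47495364]), 'tvec': array([-0.14631356, -0.40177897,  1.47081675])}
{'time': 0.1, 'qpos': array([ 1.05945881,  0.41786382, -0.0102806 ,  1.61408193,  0.00469767,
        1.11070485, -0.05298762]), 'joint_vel': array([ 1.51258582e-03, -5.39532749e-04,  1.53333797e-06,  3.80441981e-06,
        1.19980841e-04, -6.57863792e-04, -4.34401215e-04]), 'effort': array([ 3.01387765e-03, -8.52578902e+01,  6.40871488e-01, -4.26693070e+01,
       -4.88309842e-02,  1.62636494e-02, -5.73520058e-07]), 'ee_pos': array([ 0.28280701, -0.55701586,  0.2239329 ]), 'tool_rot': array([[ 8.91642418e-01,  4.52739992e-01, -5.46743829e-04],
       [ 4.52740313e-01, -8.91641990e-01,  8.78363682e-04],
       [-8.98293890e-05, -1.03071929e-03, -9.99999465e-01]]), 'force': array([0.16529218, 0.6428166 , 0.05901507]), 'moment': array([-0.04938708, -0.01514645, -0.02278262]), 'opening': 0.09432078255969496}
```

View pics/top0.png

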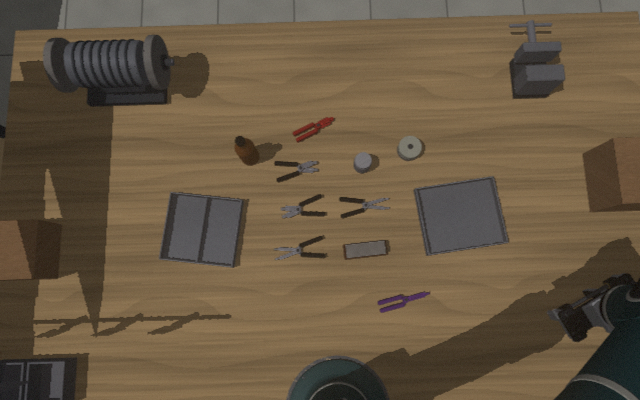

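View pics/scene0.png

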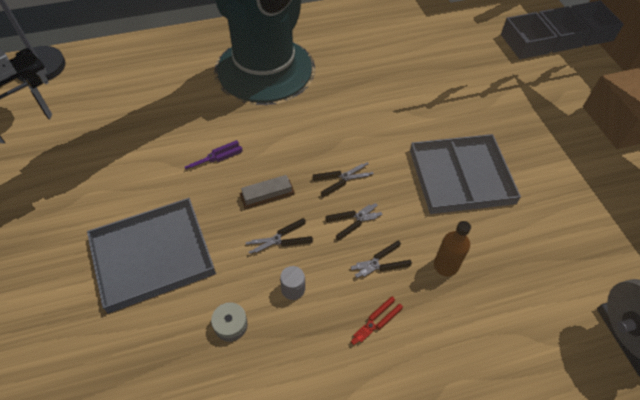

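The pictures show four black-handled pairs in the top view, near (297,170), (303,207), (365,207) and (300,248). The red (314,128) and purple (404,300) look-alikes are to be left alone. The stock tray with the rib is at (203,229) and the repair tray at (461,216). Next I'll take a close crop and measure.

```bash
cat > h.py <<'E'
import numpy as np, cv2
from rig import robot
def cam(n):
    c=robot.camera_info(n); K=np.array([[c['fx'],0,c['cx']],[0,c['fy'],c['cy']],[0,0,1.]])
    R,_=cv2.Rodrigues(np.array(c['rvec'])); return K,R,np.array(c['tvec']).reshape(3)
def ray(n,px,z):
    K,R,t=cam(n); px=np.atleast_2d(np.asarray(px,float))
    d=(R.T@np.linalg.inv(K)@np.c_[px,np.ones(len(px))].T).T; o=-R.T@t
    return o+d*((z-o[2])/d[:,2])[:,None]
def proj(n,P):
    K,R,t=cam(n); q=(K@(R@np.atleast_2d(P).T+t[:,None])).T; return q[:,:2]/q[:,2:]
E
python3 - <<'E'
from h import *
im=cv2.imread('pics/top0.png'); c=im[150:270,265:400]
cv2.imwrite('pics/crop0.png',cv2.resize(c,None,fx=5.5,fy=5,interpolation=cv2.INTER_CUBIC)[:600,:800])
hsv=cv2.cvtColor(im,cv2.COLOR_BGR2HSV); g=im.max(2)
m=((g<60)).astype(np.uint8); m[:150]=0;m[275:]=0;m[:,:265]=0;m[:,400:]=0
n,l,st,ce=cv2.connectedComponentsWithStats(m,connectivity=8)
for i in range(1,n):
    if st[i,4]<20: continue
    p=np.argwhere(l==i)[:,::-1].astype(float)
    w=ray('top',p,0.018)[:,:2]; mu=w.mean(0); ev,V=np.linalg.eigh(np.cov((w-mu).T))
    a=V[:,1]; s=(w-mu)@a; b=(w-mu)@V[:,0]
    print(st[i],mu.round(4),np.degrees(np.arctan2(a[1],a[0])).round(1),np.ptp(s).round(4),np.ptp(b).round(4))
E
```

```text
[275 161  23   5  87] [0.699  0.1314] 85.1 0.0662 0.0121
[277 171  23  11  92] [0.6598 0.127 ] 108.9 0.0683 0.0125
[300 195  22  11  82] [0.5862 0.062 ] 112.8 0.0671 0.0116
[340 197  24   6  93] [ 0.5833 -0.0582] 82.0 0.068 0.0119
[341 208  23  10  83] [ 0.5445 -0.0595] 105.4 0.0685 0.0104
[301 211  24   5  85] [0.5463 0.0554] 86.1 0.0674 0.0114
[300 236  23  12  84] [0.4648 0.0639] 110.3 0.0675 0.0118
[301 252  24   6  90] [0.426  0.0595] 85.6 0.0666 0.0119
```

View pics/crop0.png

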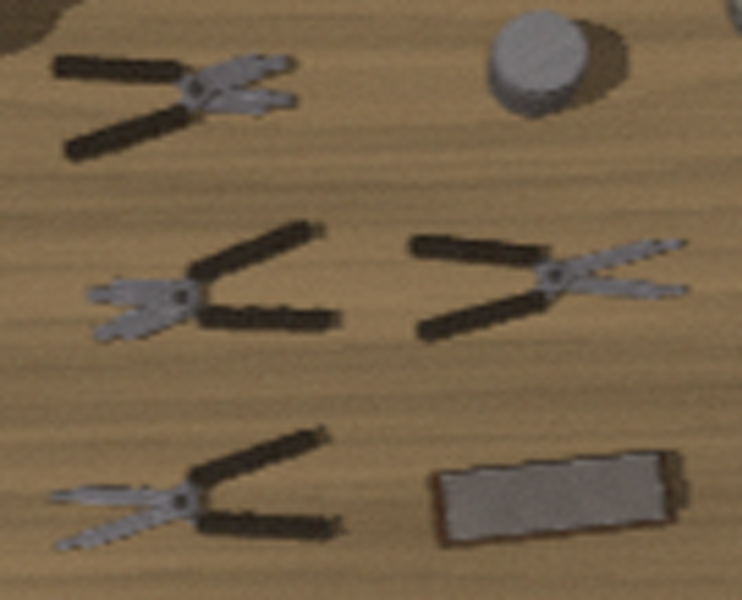

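The crop shows two pairs with short broad blades, pivots at about pixels (301,168) (A) and (298,209) (B). The two with long thin blades have pivots at about (366,205) (C) and (298,250) (D). Opening angles come out near 0.41–0.47, handles about 68×12 mm, which fits the description. Next, the trays and bystanders.

```bash
python3 - <<'E'
from h import *
K,R,t=cam('top');print('cam',-R.T@t); K,R,t=cam('scene');print('cam',-R.T@t)
im=cv2.imread('pics/top0.png')
hsv=cv2.cvtColor(im,cv2.COLOR_BGR2HSV)
for nm,(x0,y0,x1,y1) in dict(stock=(150,182,260,278),rep=(405,165,520,265)).items():
    m=np.zeros(im.shape[:2],np.uint8); m[y0:y1,x0:x1]=(hsv[y0:y1,x0:x1,1]<70)*255
    cs,_=cv2.findContours(m,0,2); c=max(cs,key=cv2.contourArea)
    h=cv2.convexHull(c); eps=3
    q=cv2.approxPolyDP(h,eps,True)[:,0]; print(nm,q.tolist(),'\n z.03',ray('top',q,.03)[:,:2].round(3).tolist())
    cv2.imwrite(f'pics/{nm}.png',cv2.resize(im[y0:y1,x0:x1],None,fx=6,fy=6,interpolation=cv2.INTER_CUBIC))
print('oil base',ray('top',[(250,158)],0)[0],'tin top',ray('top',[(363,160)],.062)[0])
E
```

```text
cam [0.35573253 0.01063765 1.29048915]
cam [ 1.14873174 -0.18212322  0.99668574]
stock [[170, 192], [243, 201], [233, 266], [159, 259]] 
 z.03 [[0.62, 0.471], [0.586, 0.257], [0.4, 0.285], [0.425, 0.497]]
rep [[492, 176], [508, 242], [427, 255], [414, 189]] 
 z.03 [[0.639, -0.472], [0.445, -0.499], [0.415, -0.267], [0.607, -0.242]]
oil base [0.72370945 0.24250265 0.        ] tin top [ 0.69002794 -0.09417336  0.062     ]
```

View pics/stock.png

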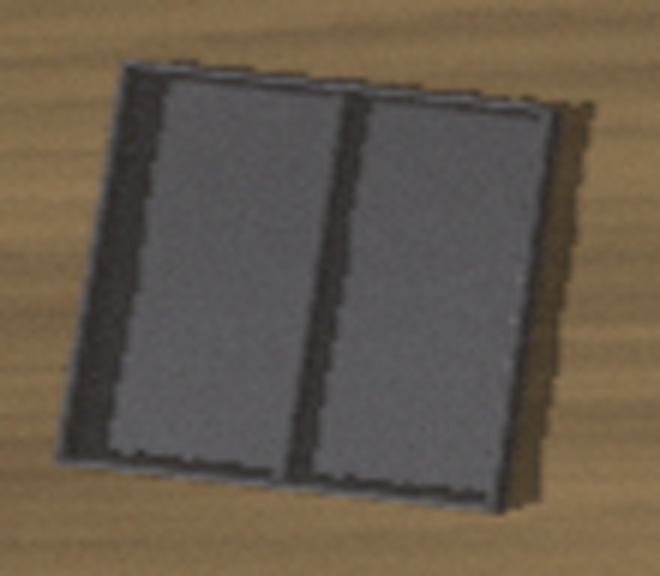

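View pics/rep.png

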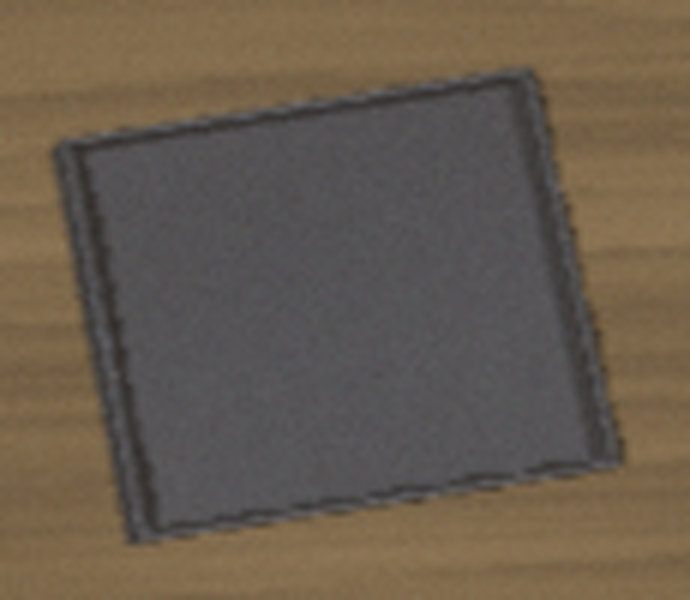

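```bash
python3 - <<'E'
from h import *
im=cv2.imread('pics/top0.png')
for nm,q,L,W in (('stock',[(170.5,192),(242.7,199.3),(233.2,266.5),(159.3,258.8)],.198,.213),('rep',[(414.5,189),(494.3,176.7),(508.8,242),(427,255)],.198,.233)):
    P=ray('top',q,.03)[:,:2]
    M=np.array([[L/2,W/2],[L/2,-W/2],[-L/2,-W/2],[-L/2,W/2]])
    c=P.mean(0); H=M.T@(P-c); a=np.arctan2(H[0,1]-H[1,0],H[0,0]+H[1,1])
    Rm=np.array([[np.cos(a),-np.sin(a)],[np.sin(a),np.cos(a)]])
    print(nm,c.round(4),np.degrees(a).round(2),((M@Rm.T+c-P)*1000).round(1).tolist())
from h import robot
def T(th): 
    return np.array([[np.cos(th),np.sin(th),0],[np.sin(th),-np.cos(th),0],[0,0,-1]])
for nm,p,th in (('A',(.679,.129),97),('A',(.679,.129),-83),('D',(.445,.062),98),('D',(.445,.062),-82),('st',(.55,.33),-8),('st',(.47,.42),-8),('st',(.47,.33),172),('rp',(.56,-.42),8),('rp',(.47,-.33),8),('rp',(.47,-.33),188)):
    q=robot.ik(np.array([*p,.03]),T(np.radians(th))); print(nm,th,None if q is None else np.round(q,2))
E
```

```text
stock [0.5088 0.3772] -7.6 [[1.5, -0.3], [1.4, 0.3], [-1.6, 0.1], [-1.2, -0.1]]
rep [ 0.5258 -0.3725] 7.13 [[2.6, -1.4], [1.9, 2.5], [-2.9, 1.4], [-1.7, -2.5]]
A 97 [ 0.17  0.83 -0.61  1.54  0.55  0.94 -0.49]
A -83 [ 0.42  1.06 -1.09  1.53  0.99  1.18  2.4 ]
D 98 [ 0.27  0.48 -0.56  2.16  0.44  0.61 -0.46]
D -82 [-1.06  0.74  1.08  2.2  -0.96  0.81 -2.33]
st -8 [-0.24  0.73 -0.49  1.68  0.43  0.84 -2.63]
st -8 [-1.03  0.69  0.35  1.74 -0.32  0.77 -2.24]
st 172 [ 0.01  0.8  -0.92  1.85  0.8   0.92  0.14]
rp 8 [ 0.62  0.76 -0.03  1.53  0.03  0.86 -0.85]
rp 8 [ 0.59  0.58 -0.04  1.87  0.04  0.69 -0.9 ]
rp 188 [ 1.    0.66 -0.57  1.86  0.49  0.77  1.87]
```

```bash
cat >> h.py <<'E'
def T(th):
    return np.array([[np.cos(th),np.sin(th),0],[np.sin(th),-np.cos(th),0],[0,0,-1]])
S=dict(A=((.6990,.1314),(.6598,.1270),85.1,108.9,+1,.052),B=((.5862,.0620),(.5463,.0554),112.8,86.1,-1,.052),
       C=((.5833,-.0582),(.5445,-.0595),82.0,105.4,+1,.070),D=((.4648,.0639),(.4260,.0595),110.3,85.6,-1,.070))
ZG=.023
def st(tag):
    s=robot.get_state(); print(tag,'t',round(s['time'],2),'p',s['ee_pos'].round(4),'F',s['force'].round(1),'o',round(s['opening'],4),flush=True)
    return s
def grasp(k):
    p1,p2,a1,a2,hd,bl=S[k]   # hd +1: handles point along tool x, -1: tips do
    th=np.radians((a1+a2)/2); c=(np.array(p1)+p2)/2+.004*hd*np.array([np.cos(th),np.sin(th)])
    print(k,c.round(4),np.degrees(th))
    robot.move_ptp(np.array([*c,.11]),T(th)); robot.gripper_to(.082); st('hover')
    robot.move_linear(np.array([*c,ZG]),velocity=.12); st('down')
    robot.gripper_to(.020); return st('squeezed')
TR=dict(stock=((.5088,.3772),-7.6),rep=((.5258,-.3725),7.13))
def place(k,tray,y,via=None):
    hd,bl=S[k][4:]; c,a=TR[tray]; a=np.radians(a)
    th=a+(np.pi if tray=='stock' else 0)
    R2=np.array([[np.cos(a),-np.sin(a)],[np.sin(a),np.cos(a)]])
    # handle direction in tray x: +-1 ; snips centre lies at (bl-.08)/2 ahead of pivot, grasp .045 behind pivot
    hx=hd*(-1 if tray=='stock' else 1)
    off=hx*(.045+(bl-.080)/2)
    p=np.array(c)+R2@np.array([off,y])
    s=robot.get_state(); q=s['ee_pos'].copy(); q[2]=.13
    robot.move_linear(q,velocity=.2); st('lifted')
    if via is not None: robot.move_linear(np.array([*via,.13]),velocity=.25)
    robot.move_ptp(np.array([*p,.13]),T(th)); 
    robot.move_linear(np.array([*p,.045]),velocity=.2)
    hit=robot.move_linear(np.array([*p,ZG+.0045]),velocity=.05,threshold=6); s=st(f'placed hit={hit}')
    robot.gripper_to(s['opening']+.018); 
    robot.move_linear(np.array([*p,.12]),velocity=.25); st('away')
E
python3 - <<'E'
from h import *
grasp('C')
cv2.imwrite('pics/g1.png',robot.grab_frame('scene')[:,:,::-1])
E
```

```text
C [ 0.5636 -0.0549] 93.7
hover t 2.63 p [ 0.5637 -0.0549  0.11  ] F [-0.6  0.  -0.1] o 0.0819
down t 3.51 p [ 0.564  -0.0548  0.0236] F [0.3 0.6 0.5] o 0.0822
squeezed t 4.07 p [ 0.5639 -0.0548  0.0233] F [0.6 0.3 6.1] o 0.0545
```

View pics/g1.png

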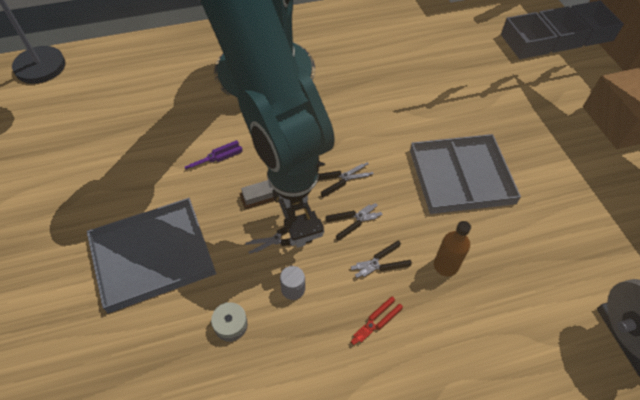

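The scene view shows the gripper on pair C's handles near pixel (300,235). The opening stopped at 54.5 mm, so C is seized and goes to the repair tray.

```bash
python3 - <<'E'
from h import *
place('C','rep',-.054)
cv2.imwrite('pics/p1.png',robot.grab_frame('top')[:,:,::-1])
E
```

```text
lifted t 4.8 p [ 0.5633 -0.0551  0.1289] F [-0.7  0.2 -1.9] o 0.0544
placed hit=True t 7.16 p [ 0.5718 -0.4212  0.0268] F [-1.1 -0.6  4.1] o 0.0545
away t 8.18 p [ 0.5723 -0.4212  0.1208] F [-0.6  0.2 -0.3] o 0.0726
```

View pics/p1.png

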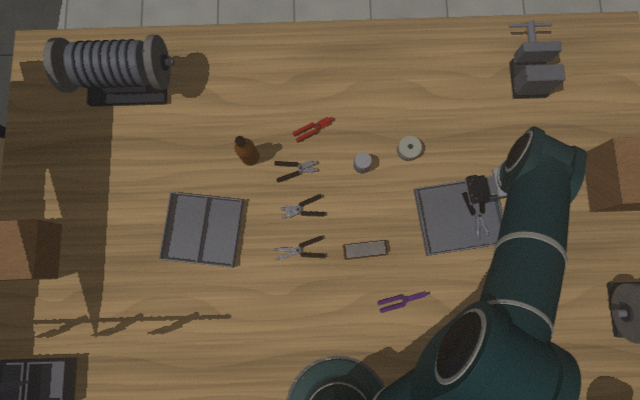

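Pair C lies in the right half of the repair tray, around (475,215). Next is D.

```bash
python3 - <<'E'
from h import *
s=grasp('D')
if s['opening']<.037: place('D','stock',-.052)
elif s['opening']>.048: place('D','rep',.054)
cv2.imwrite('pics/p2.png',robot.grab_frame('top')[:,:,::-1])
E
```

```text
D [0.446  0.0577] 97.94999999999999
hover t 10.43 p [0.446  0.0576 0.11  ] F [ 0.2 -0.1 -0.1] o 0.0825
down t 11.3 p [0.4463 0.0579 0.0235] F [ 0.1 -0.4  0.7] o 0.0822
squeezed t 12.11 p [0.4461 0.0577 0.0231] F [-0.  -2.   6.5] o 0.0334
lifted t 12.79 p [0.4456 0.0574 0.1291] F [-0.2  0.7 -2.1] o 0.033
placed hit=True t 14.86 p [0.5418 0.3202 0.027 ] F [-0.4 -0.7  6.9] o 0.0332
away t 15.88 p [0.5418 0.3202 0.1206] F [0.8 0.1 0.2] o 0.0511
```

View pics/p2.png

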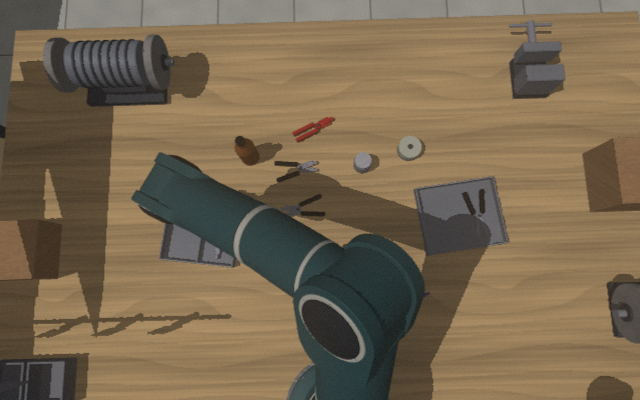

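D shut to 33 mm, so it is free, and it is now in the right stock bay. Pair C shows in the repair tray at (475,205). Next is B.

```bash
python3 - <<'E'
from h import *
s=grasp('B')
if s['opening']<.037: place('B','stock',.052)
elif s['opening']>.048: place('B','rep',.050)
cv2.imwrite('pics/p3.png',robot.grab_frame('top')[:,:,::-1])
E
```

```text
B [0.5669 0.0548] 99.44999999999999
hover t 17.64 p [0.5669 0.0548 0.11  ] F [-0.4 -0.6 -0.3] o 0.0822
down t 18.52 p [0.5673 0.0549 0.0236] F [-0.2  0.2 -0.2] o 0.0819
squeezed t 19.04 p [0.5673 0.0547 0.0234] F [ 0.3 -1.   6.2] o 0.0572
lifted t 19.73 p [0.5667 0.0544 0.1289] F [ 0.   0.3 -3. ] o 0.0569
placed hit=True t 22.16 p [ 0.4891 -0.3268  0.0269] F [2.3 0.3 1.9] o 0.0569
away t 23.18 p [ 0.4889 -0.3269  0.1205] F [-0.1  0.1 -0.3] o 0.0747
```

View pics/p3.png

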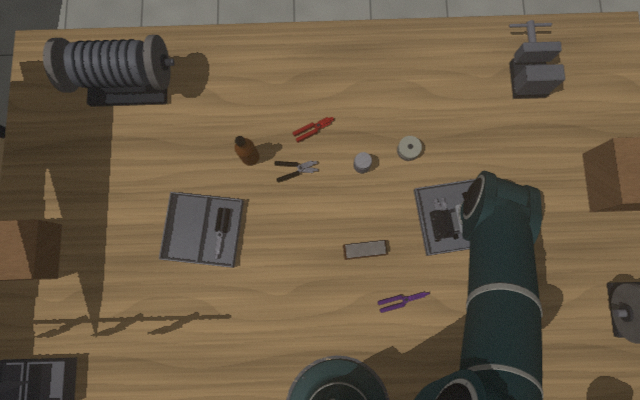

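B held at 57 mm, so it is seized, and it is now in the left half of the repair tray. D lies shut in the right stock bay at (221,232). Next is A.

```bash
python3 - <<'E'
from h import *
s=grasp('A')
if s['opening']<.037:
    place('A','stock',.052,via=(.56,.13))
    robot.move_linear(np.array([*robot.get_state()['ee_pos'][:2],.2]),velocity=.25)
    robot.move_ptp(np.array([.45,0.02,.35]),T(np.radians(95)))
    s=robot.get_state()
    robot.goto_joints([1.06,.417,-.01,1.614,.005,1.111,-.053]); st('home')
    for n in('top','scene'): cv2.imwrite(f'pics/e_{n}.png',robot.grab_frame(n)[:,:,::-1])
E
```

```text
A [0.6789 0.1332] 97.0
hover t 25.4 p [0.679  0.1328 0.11  ] F [-1.1  0.2 -0.1] o 0.0823
down t 26.27 p [0.6794 0.1334 0.0237] F [-0.5  0.8  0. ] o 0.082
squeezed t 27.08 p [0.6791 0.1334 0.0234] F [0.5 2.2 4.7] o 0.0337
lifted t 27.77 p [0.6785 0.1329 0.1286] F [ 0.2  0.7 -1.9] o 0.0333
placed hit=True t 30.57 p [0.4853 0.4328 0.0271] F [-0.3 -0.8  6.8] o 0.0331
away t 31.59 p [0.4852 0.4328 0.1206] F [ 0.2 -0.3 -0.5] o 0.0511
home t 35.97 p [ 0.2832 -0.5568  0.2248] F [0.4 0.9 0.5] o 0.0514
```

View pics/e_top.png

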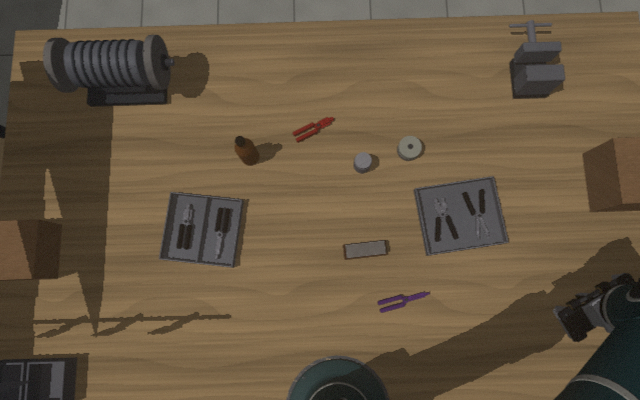

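```bash
python3 - <<'E'
import cv2,numpy as np
im=cv2.imread('pics/e_scene.png')
a=cv2.resize(im[190:315,80:220],(560,500),interpolation=cv2.INTER_CUBIC)
cv2.imwrite('pics/e1.png',a)
cv2.imwrite('pics/e2.png',cv2.resize(im[125:220,400:530],(650,475),interpolation=cv2.INTER_CUBIC))
t=cv2.imread('pics/e_top.png');cv2.imwrite('pics/e3.png',np.hstack([cv2.resize(t[180:280,150:250],(400,400),interpolation=3),cv2.resize(t[170:270,412:512],(400,400),interpolation=3)]))
E
```

```text
(no output)
```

View pics/e3.png

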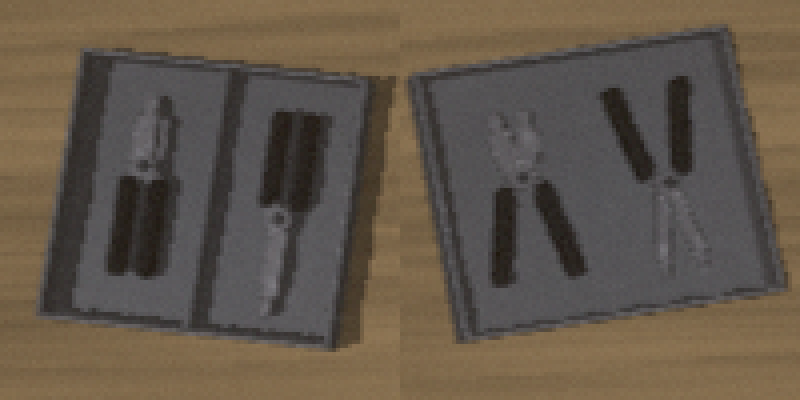

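View pics/e1.png

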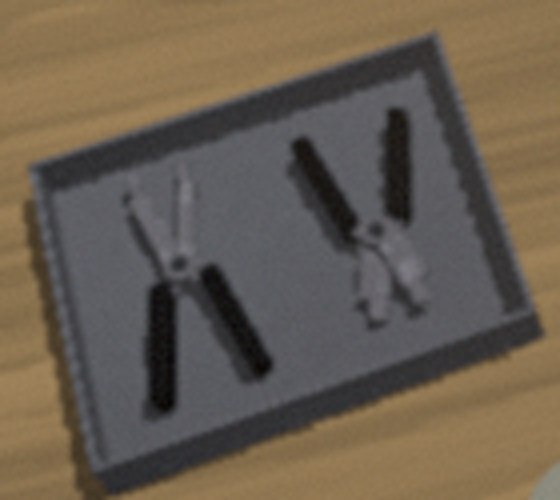

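View pics/e2.png

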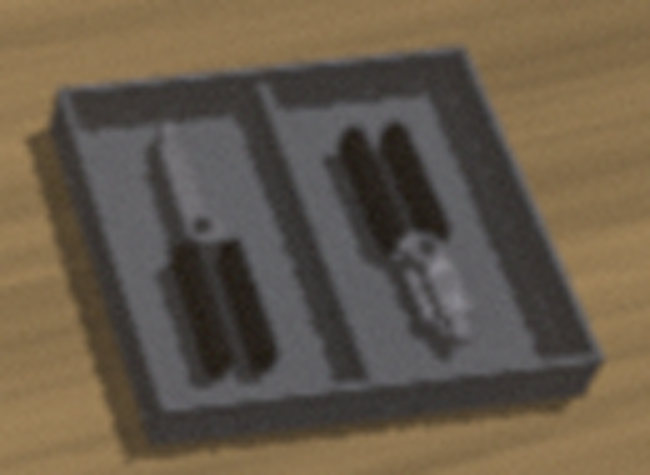

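The four pairs lie as intended: A and D in the two stock bays, C and B in the repair tray. Before signing off I'll check that A and D are really shut, and that the bystanders haven't moved.

```bash
python3 - <<'E'
from h import *
im=cv2.imread('pics/e_top.png'); i0=cv2.imread('pics/top0.png'); g=im.max(2)
for (x0,y0,x1,y1) in ((176,200,198,252),(213,205,234,235)):
  for th in (30,38,46,54):
    m=np.zeros(g.shape,np.uint8); m[y0:y1,x0:x1]=g[y0:y1,x0:x1]<th
    n,l,s,_=cv2.connectedComponentsWithStats(m,connectivity=4)
    for i in range(1,n):
        if s[i,4]<30: continue
        w=ray('top',np.argwhere(l==i)[:,::-1],.022)[:,:2]; mu=w.mean(0); ev,V=np.linalg.eigh(np.cov((w-mu).T)); a=V[:,1]*np.sign(V[0,1])
        print(th,s[i],mu.round(4),np.degrees(np.arctan2(a[1],a[0])).round(1),np.ptp((w-mu)@V[:,1]).round(3),np.ptp((w-mu)@V[:,0]).round(3))
d=cv2.absdiff(im,i0).max(2)
for n,(x0,y0,x1,y1) in dict(oil=(230,130,265,168),tin=(350,148,376,176),wheels=(394,132,428,164),stone=(338,236,394,262),red=(288,114,340,146),purple=(372,286,434,314)).items(): print(n,(d[y0:y1,x0:x1]>30).sum())
E
```

```text
46 [177 224   8  24 100] [0.4916 0.4396] -6.3 0.067 0.014
46 [184 225   9  24 115] [0.4889 0.4186] -8.1 0.068 0.016
54 [177 224  18  25 300] [0.4899 0.4272] -10.6 0.074 0.042
46 [215 208   8  23  96] [0.537  0.3293] -9.4 0.066 0.014
46 [222 209   8  24 105] [0.5319 0.3087] -8.2 0.069 0.014
54 [215 208  16  25 281] [0.5349 0.3171] -6.1 0.071 0.04
oil 0
tin 0
wheels 0
stone 0
red 0
purple 0
```

```bash
python3 - <<'E'
from rig import robot
print(robot.get_state()['time']); print(robot.sign_off())
E
```

```text
36.0667
the job is handed in; nothing more can be done
None
```

The job is handed in at 36.1 s of the 72 s allowed: two pairs were free and two seized, and all four are in their trays.

| Pair | Squeezed to | Hinge | Where it lies |
|---|---|---|---|
| Long blades, near the whetstone, tips towards the repair tray | 54.5 mm | seized | repair tray, right half |
| Long blades, nearest the robot | 33 mm | free | stock tray, right bay |
| Short blades, middle of the column | 57 mm | seized | repair tray, left half |
| Short blades, next to the oil bottle | 34 mm | free | stock tray, left bay |

- **Shut:** in the last pictures the handles of each free pair are parallel to within about 2° and 21–22 mm apart between centres; 22 mm is expected when shut.
- **Flat:** each pair touched down with the tool about 3.5 mm higher than at pickup, in line with the 4 mm tray floor. Both camera views show all four lying inside their trays.
- **Bystanders:** the whetstone, tin, oil bottle, wheels and the red and purple look-alikes show no pixel change from the first picture.

No check failed or disagreed. The arm is back at its start pose, touching nothing.

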